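Hang the calibration plate on its keyhole stud

TASK

Take the dot-grid calibration plate by its orange handle out of the blue rack and hang it on the brass-headed screw of the grey board: put its keyhole over the screw head with the dots facing out, press it back against the sprung buffers and pull it straight down until it is fully home and locked, then let go. Be gentle, with no hard pressing of the plate against the board or the screw, and leave the bottle, the ring gauge and the workpiece where they are.

Things in the scene. Friction and masses are not known exactly. Their poses are not given: they have to be found in the camera images.
- plate: Upright aluminium plate, 120 wide (y) x 100 high (z) x 5 thick (x), about 0.26 kg (varies), white dot fields on its front. Origin: bottom centre of the back face; x out of the dotted front, z up. At the start it stands in the rack, bottom edge 10 above the table. A delicate reference: more than 25 N in all between it and the board, buffers and screw damages it.
- plate_handle (a point): Centre of the orange handle on the plate's top edge: 40 wide (y), 12 thick (x 0 to 12, flush with the plate's back), from z 98 to 145 of the plate. Axes as the plate's.
- plate_entry (a point): Centre of the keyhole's entry, on the plate's back face (plate y 0, z 58): octagon 18 across flats, through the plate. From it a slot 9 wide goes up, with a tapered throat, and ends 23 above this point. Axes as the plate's.
- board: Fixed grey upright board, 190 wide (y) x 136 high, 12 thick, with a foot behind. Origin: bottom centre of the front face, at table height; x out of the front face, z up. Plate fully home (screw at the top of its slot): plate origin at z = 40, its back 4 from the face; at the height of entry it is at z = 60.
- screw_slot (a point): Middle of the sideways adjusting slot on the board's face (z 118). The screw is clamped in it anywhere within 14 mm to either side (board y); where is not measured: feel or see it. It does not shift under load. It stands out square: shank diameter 6, 9 long, then a flat round brass head diameter 14, 4 thick, its face 13 from the board. Axes as the board's.
- buffer (a point): Tip of one of two sprung rubber buffers, diameter 16, 40 mm to either side of the slot's middle, standing out 7: each takes 1.2 N at first touch, 0.4 N more per mm. They press the plate onto the back of the head; friction keeps it from dropping: pull it down. To pass behind the head the plate's back must be pressed to under 4 mm from the board.
- rack: Fixed storage rack: black base 70 x 150 x 10 with two blue rails 12 thick, 38 high over the table, along its y, leaving a channel 9 wide for the plate. Origin: centre of the underside; the plate stands in the channel with its front to the rack's +x.
- cleaner: Bystander: white bottle with blue cap, diameter 48, 120 high, loose; origin at the centre of its underside.
- ring_gauge: Bystander: steel ring, outer diameter 64, 22 high, loose; origin at the centre of its underside.
- workpiece: Bystander: dark steel T-shaped block 40 x 40 x 50 high, loose; origin at the centre of its underside.

How it is judged (in metres and radians):
On the way, in this order (a step that is already met when the one before it is completed fails the run):
1. the plate is lifted clear of the rack (height (world z) of plate above 0.045 m and contact force between plate and rack below 0.05 N), for 0.1 s.
2. the plate's keyhole is over the screw head and the plate is pressed in behind it, still above its home height (x of plate in the frame of board between -0.003 and 0.006 m and z of plate in the frame of board between 0.048 and 0.068 m and y of plate in the frame of board between -0.019 and 0.019 m), for 0.05 s.
At the end, for the whole second after the job is handed in: The plate hangs on the screw, dots outward, fully home: its origin is 36 to 43 mm above the board's foot, its back 0 to 7 mm from the board's face, its centre within 19 mm of the board's middle, upright and parallel to the board within 0.1 rad, at rest and released (x of plate in the frame of board between 0 and 0.007 m and z of plate in the frame of board between 0.036 and 0.043 m and y of plate in the frame of board between -0.019 and 0.019 m and angle between plate's own z axis and vertical below 0.1 rad and angle between the x axis of plate and the x axis of board, either way round below 0.1 rad and linear speed of plate below 0.01 m/s and contact force between plate and the fingers below 0.05 N); the robot touches nothing.
It fails at once if the plate is pressed on the board, its buffers or its screw with more than 25 N (contact force between plate and board above 25 N).
It fails at once if the bottle, the ring gauge or the workpiece is moved by more than 10 mm (distance of any of cleaner, ring_gauge, workpiece from where it was at the start of the episode above 0.01 m).
It also fails if it takes over 67 s, if anything falls off the work surface, if the arm or the gripper's body presses on something with over 40 N, if the wrist force passes 120 N, or if a joint passes its speed limit or range.

ROBOT

A 6-joint arm with a two-finger parallel gripper is mounted at the origin on the work surface. World frame = base frame: x ahead of the robot, y to its left, z up, the work surface at z = 0. Lengths are in mm, angles in degrees, forces in N, time in s.
With the tool pointing down it reaches from about 300 to 850 mm from the base axis. Payload 4.2 kg.
Tool frame: the origin (TCP) lies at the centre of the arm's flange, where the gripper is bolted on; the fingertips stand 191 mm ahead of it and the grasp point (between the pads) lies 172 mm ahead of it; y points along the fingers, x is the direction in which the jaws open and shut, and the axes are right-handed (so a half turn about y gives the same grasp; the last joint's range is limited). The gripper opens to 91 mm and grips with 3 to 60 N. Pads are 32 mm wide; open, the fingers measure 118 mm over their backs; the gripper's body (76 mm by 178 mm) begins 60 mm behind the grasp point.
Start: joints at [70.417, 18.312, 89.639, -0, 72.044, -1.146], TCP at [181.855, 545.483, 404.776] pointing down, gripper open.
Joint ranges: [-177.97, 177.97], [-48.28, 115.42], [12.27, 149.76], [-77.06, 257.06], [2.81, 150.46], [-146.56, 146.56]. Speed limits (degrees/s): [147.25, 147.25, 180, 180, 180, 180].

INTERFACE

Orientations are given as [roll, pitch, yaw] about the fixed x, y, z axes, in that order (R = Rz(yaw) Ry(pitch) Rx(roll)).
In Python, from workcell import env gives the robot as it stands.
- The arm moves only by the tool carry_out, never from a script. Its argument "increments" is a list of rows, each a list of 3 entries, a list of its own where there are three numbers: the turn, a rotation vector about the tool's x, y, z in rad, then the shift along the tool's x, y, z in mm, then the closure, from 0 (fully open) to 1 (shut). In form: [[[wx, wy, wz], [dx, dy, dz], claw], ...]. A call has 1 to 10 rows; each row is the pose to reach, as a shift and turn from the pose commanded when the call began, along the tool's axes at that moment; what a row does not reach only later rows make up. A row lasts 1/12 s, in which the tool goes at most 41.7 mm and 7.16 degrees, less where a joint would pass 70% of its speed; a pose out of reach is approached as far as the arm can. A call with a gripper value outside its range is refused whole. The fingers move at their own pace and stop on an object; "force" is the grip in N (left out, the last holds). Time passes only in rows, so rows that repeat a pose let the fingers close. It gives the time, the measured TCP pose, the force and the opening at its end, in the units of the state.
- env.state(): the state, without advancing time (a new reading comes with each control period).
- env.grab_frame(name): name is "scene" or "top" or "wrist"; returns a dict with "frame" (480x640x3 uint8, blue, green, red), "z_map" (480x640 float32, mm along the optical axis (not along the pixel's ray), 0 where there is no reading), "camera_matrix" (3x3 intrinsics, pixels), "rvec" (rotation vector, rad) and "tvec" (3), from world to camera coordinates, as OpenCV has them; the wrist camera has in their place "hand_eye" (4x4, takes a point from camera to tool coordinates, whose origin is the TCP and whose axes are the tool frame's). Camera axes: x right, y down, z forward; pixel columns grow to the right and rows downward; lengths in mm; the calibration is good to about 2 mm. A picture is of the moment at which its call begins: read the wrist's pose just before it.
- env.job_done(): hands the job in, once; it reports no verdict.
The state is a dict: "time_s": time; "qpos": joint angles; "qvel": joint speeds; "effort": joint torques, N m; "ee_pos": TCP position; "ee_rot": TCP orientation; "force": force on the tool from outside, world axes, zero at the start; "torque": the same for the moment, N m; "gripper_width": finger opening in mm.
Only numpy, scipy, OpenCV 4.12 (cv2) and the standard library are available. Lean on these libraries where they do the work, as an engineer would, in place of code of your own. Each camera call takes 0.05 s, during which the arm holds its last target. There are 200 camera calls.

## Working session

There is one attempt and no reset: what is moved stays moved. The work goes in short steps, Python scripts to look and compute and a tool call to move; the robot and the scene stay as the last step left them, time stands still between calls to the robot, and variables do not carry over. Pictures are saved under pics/ and viewed, about 8 in all and at most 12, crops included, and the job is handed in when it is done.

Besides the shell and the picture viewer there is one more tool, called after "Call:" in YAML: its name, and indented under it one key for each argument. carry_out: Moves the arm, as the interface text tells. Its arguments: {"type":"object","properties":{"increments":{"type":"array","items":{"type":"array"}},"force":{"type":"number"}},"required":["increments"]}

```bash
mkdir -p pics; cat > h.py <<'E'
import numpy as np, cv2
from scipy.spatial.transform import Rotation as R
from workcell import env
def grab(n):
    s=env.state(); f=env.grab_frame(n); f['s']=s
    K=f['camera_matrix']; f['K']=np.array(K)
    if n=='wrist':
        T=np.eye(4); T[:3,:3]=R.from_euler('xyz',s['ee_rot'],degrees=True).as_matrix(); T[:3,3]=s['ee_pos']
        f['T']=T@np.array(f['hand_eye'])
    else:
        M=np.eye(4); M[:3,:3]=cv2.Rodrigues(np.array(f['rvec'],float))[0]; M[:3,3]=np.ravel(f['tvec']); f['T']=np.linalg.inv(M)
    return f
def pts(f):
    z=f['z_map'].astype(float); v,u=np.mgrid[:480,:640]; K=f['K']
    p=np.stack([(u-K[0,2])/K[0,0]*z,(v-K[1,2])/K[1,1]*z,z],-1)
    w=p@f['T'][:3,:3].T+f['T'][:3,3]; w[z==0]=np.nan; return w
def save(n,f): 
    np.savez('pics/'+n+'.npz',w=pts(f),frame=f['frame'],K=f['K'],T=f['T']); cv2.imwrite('pics/'+n+'.png',f['frame'])
E
python3 - <<'E'
from h import *
print(env.state())
a=grab('scene');save('scene0',a)
b=grab('top');save('top0',b)
print(a['T'].round(2),b['T'].round(2),a['K'])
E
```

```text
{'time_s': 0.0, 'qpos': array([ 7.04173027e+01,  1.83503659e+01,  8.97088863e+01, -9.13043386e-04,
        7.20435044e+01, -1.14625006e+00]), 'qvel': array([-0.05328721, -0.00599179, -0.07022436,  0.00303237,  0.02431172,
        0.03162147]), 'effort': array([-5.16793280e-04, -4.12467170e+01, -2.31979591e+01,  7.27270078e-02,
        4.54407837e-02, -1.42550307e-04]), 'ee_pos': array([181.78770862, 545.31216562, 403.91595911]), 'ee_rot': array([-89.99881229,   0.10275343,  71.56383606]), 'force': array([0.01153641, 0.65487688, 0.16248817]), 'torque': array([ 0.02135308, -0.04580215, -0.02650842]), 'gripper_width': 91.32060868378734}
[[-6.10000e-01  6.50000e-01 -4.50000e-01  1.00246e+03]
 [ 7.90000e-01  5.00000e-01 -3.40000e-01  2.98490e+02]
 [ 1.00000e-02 -5.70000e-01 -8.20000e-01  8.18570e+02]
 [ 0.00000e+00  0.00000e+00  0.00000e+00  1.00000e+00]] [[-3.00000e-02 -9.90000e-01  1.10000e-01  4.96090e+02]
 [-1.00000e+00  2.00000e-02 -2.00000e-02  9.49000e+00]
 [ 1.00000e-02 -1.10000e-01 -9.90000e-01  1.03749e+03]
 [ 0.00000e+00  0.00000e+00  0.00000e+00  1.00000e+00]] [[503.8944604    0.         321.37801104]
 [  0.         503.8944604  242.32425195]
 [  0.           0.           1.        ]]
```

View pics/scene0.png

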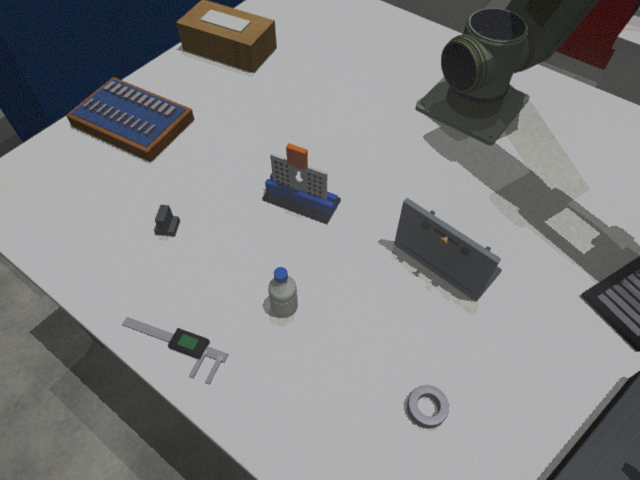

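View pics/top0.png

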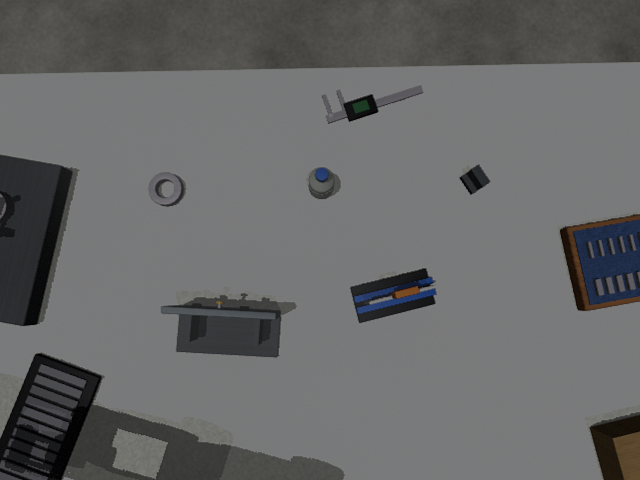

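Scene: plate in the rack, orange handle at (297,157), keyhole ~(299,177). The board's front faces the scene camera, with the brass screw at (444,239). Top: handle at (406,293), board's top edge (162–275, 312), screw ~(219,302). Next I measure from depth.

```bash
cat > m.py <<'E'
from h import *
def L(n): d=np.load('pics/'+n+'.npz'); return d['w'],d['frame'],d['K'],d['T']
w,f,K,T=L('scene0'); wt,ft,Kt,Tt=L('top0')
def yawfit(P):  # vertical plane fit xy
    P=P[~np.isnan(P[:,0])]; m=np.median(P,0)
    for i in range(8):
        c=P[:,:2].mean(0); u,s,vt=np.linalg.svd(P[:,:2]-c,full_matrices=False); n=vt[1]; n=n*np.sign(n[0])
        r=(P[:,:2]-c)@n; k=abs(r)<max(2.,np.std(r)*2)
        if k.all(): break
        P=P[k]
    return n,c,P
def rep(name,P):
    n,c,P=yawfit(P); t=np.array([-n[1],n[0]]); a=P[:,:2]@t
    print(name,'n',n.round(3),'yaw',np.degrees(np.arctan2(n[1],n[0])).round(2),'off',(c@n).round(1),'t range',np.percentile(a,[0.5,50,99.5]).round(1),'z',np.percentile(P[:,2],[0.5,99.5]).round(1),len(P)); return n,t,c@n
def poly(p,w):
    m=np.zeros((480,640),np.uint8); cv2.fillPoly(m,[np.array(p)],1); return w[m>0]
P=poly([(404,207),(494,262),(476,292),(398,243)],w); P=P[(P[:,2]>5)&(P[:,2]<130)]
n,t,o=rep('board',P)
for nm,ww,ff in(('scene',w,f),('top',wt,ft)):
    h=cv2.cvtColor(ff,cv2.COLOR_BGR2HSV); o2=(h[...,0]<16)&(h[...,1]>150)&(h[...,2]>90)
    reg=np.zeros_like(o2); 
    if nm=='scene': reg[135:185,275:325]=1
    else: reg[275:310,380:430]=1
    Q=ww[o2&reg]; Q=Q[~np.isnan(Q[:,0])]; print(nm,'handle',len(Q),np.percentile(Q,[1,50,99],axis=0).round(1).tolist())
    if nm=='scene': rep('handle',Q)
    else:
        print('handle rect',cv2.minAreaRect(Q[Q[:,2]>145][:,:2].astype(np.float32)))
    reg[:]=0
    if nm=='scene': reg[228:250,430:460]=1
    else: reg[292:312,210:230]=1
    o3=(h[...,0]>8)&(h[...,0]<30)&(h[...,1]>100)&reg; Q=ww[o3]; Q=Q[~np.isnan(Q[:,0])]
    print(nm,'screw',len(Q),Q.mean(0).round(1), 'board n,t',(Q[:,:2].mean(0)@n-o).round(1),(Q[:,:2].mean(0)@t).round(1))
P=poly([(272,156),(327,172),(324,198),(271,180)],w); P=P[(P[:,2]>45)&(P[:,2]<107)]; rep('plate',P)
P=poly([(158,300),(280,300),(280,325),(158,325)],wt); P=P[(P[:,2]>128)]; print('boardtop',cv2.minAreaRect(P[:,:2].astype(np.float32)),P[:,2].max())
P=poly([(345,260),(445,260),(445,325),(345,325)],wt); P=P[(P[:,2]>30)&(P[:,2]<44)]; print('rails',cv2.minAreaRect(P[:,:2].astype(np.float32)))
P=poly([(345,260),(445,260),(445,325),(345,325)],wt); P=P[(P[:,2]>5)&(P[:,2]<44)]; print('rack',cv2.minAreaRect(P[:,:2].astype(np.float32)))
P=poly([(160,300),(290,300),(290,365),(160,365)],wt); print('tbl',np.nanmedian(wt[400:440,300:400,2]),np.nanmedian(w[330:360,300:400,2]))
E
python3 m.py; python3 - <<'E'
import cv2
a=cv2.imread('pics/scene0.png');b=cv2.imread('pics/top0.png')
x=cv2.resize(a[190:310,380:520],None,fx=4,fy=4,interpolation=2)[:480]
y=cv2.resize(b[270:345,145:300],None,fx=4,fy=4,interpolation=2)
c=cv2.copyMakeBorder(x,0,0,0,800-x.shape[1],0)
cv2.imwrite('pics/crop1.png',x)
E
```

```text
board n [ 0.997 -0.081] yaw -4.66 off 462.3 t range [119.5 212.8 295.7] z [ 17.1 129. ] 3214
scene handle 91 [[491.1, -158.5, 150.7], [498.6, -139.8, 153.4], [506.3, -121.9, 156.0]]
handle n [0.978 0.211] yaw 12.18 off 458.0 t range [-260.6 -242.1 -223.5] z [150.9 156.1] 88
scene screw 20 [488.1 170.3 121.2] board n,t 10.3 209.4
top handle 152 [[490.3, -160.4, 152.6], [498.3, -142.4, 155.8], [506.6, -123.4, 159.2]]
handle rect ((498.433837890625, -141.6355438232422), (10.721907615661621, 37.9818229675293), 12.557746887207031)
top screw 16 [489.4 170.4 116.9] board n,t 11.7 209.6
plate n [0.976 0.217] yaw 12.55 off 454.2 t range [-304.2 -241.2 -186.3] z [ 45.3 106.5] 944
boardtop ((477.8152770996094, 167.721435546875), (189.96559143066406, 22.827043533325195), 85.20989990234375) 141.41240662607618
rails ((493.6714172363281, -140.21417236328125), (32.94828796386719, 150.37448120117188), 12.482320785522461)
rack ((497.73968505859375, -145.21798706054688), (181.39739990234375, 121.22834014892578), 89.6365737915039)
tbl 0.6135588800730147 -0.7821520137703146
```

View pics/crop1.png

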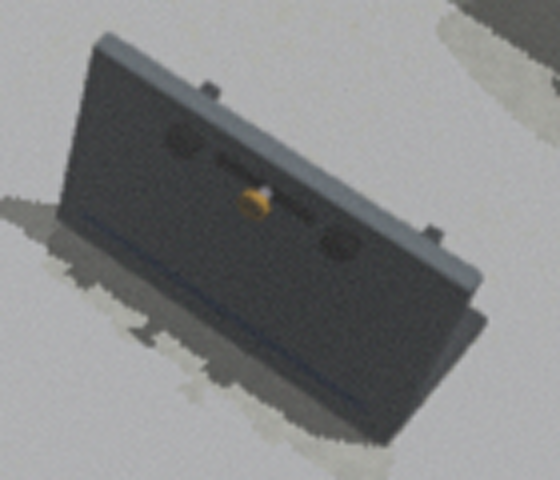

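The measurements agree: board yaw −4.7°, with the screw at about +3 in board y; plate yaw 12.4°, with the handle at about (498, −141). I'll move above the handle first.

```bash
cat >> h.py <<'E'
def goal(p,yaw,s=None):
    s=s or env.state(); A=R.from_euler('xyz',s['ee_rot'],degrees=True); B=R.from_euler('xyz',[-90,0,yaw],degrees=True)
    print('t',round(s['time_s'],2),'pos',s['ee_pos'].round(1),'rot',s['ee_rot'].round(2),'F',s['force'].round(2),'w',round(s['gripper_width'],1))
    print('turn',(A.inv()*B).as_rotvec().round(4),'shift',A.inv().apply(np.array(p)-s['ee_pos']).round(2))
E
python3 - <<'E'
from h import *
print(np.array(env.grab_frame('wrist')['hand_eye']).round(2))
goal([497.7,-140.3,404],12.4)
E
```

```text
[[ 1.   -0.   -0.   -0.65]
 [ 0.   -0.29  0.96 19.71]
 [-0.   -0.96 -0.29 82.47]
 [ 0.    0.    0.    1.  ]]
t 0.15 pos [181.8 545.4 404.1] rot [-9.000e+01  7.000e-02  7.156e+01] F [-0.19  0.86  0.56] w 91.3
turn [ 7.0000e-04  1.0326e+00 -1.2000e-03] shift [-550.57    0.84 -516.51]
```

Call:
carry_out:
  increments:
    - [[0,1.0326,0],[-550,0,-516],0]
    - [[0,1.0326,0],[-550,0,-516],0]
    - [[0,1.0326,0],[-550,0,-516],0]
    - [[0,1.0326,0],[-550,0,-516],0]
    - [[0,1.0326,0],[-550,0,-516],0]
    - [[0,1.0326,0],[-550,0,-516],0]
    - [[0,1.0326,0],[-550,0,-516],0]
    - [[0,1.0326,0],[-550,0,-516],0]
    - [[0,1.0326,0],[-550,0,-516],0]
    - [[0,1.0326,0],[-550,0,-516],0]

```text
time_s: 0.98
ee_pos: [356.3, 165.1, 404.8]
ee_rot: [-90.0, -0.0, 12.4]
force: [0.5, -0.3, -0.6]
gripper_width: 91.2
```

```bash
python3 -c "
from h import *
goal([497.7,-140.3,404],12.4)"
```

```text
t 0.98 pos [356.3 165.1 404.8] rot [-8.999e+01 -3.000e-02  1.235e+01] F [ 0.47 -0.3  -0.57] w 91.2
turn [-0.0001 -0.0008  0.0005] shift [  72.82    0.8  -328.55]
```

Call:
carry_out:
  increments:
    - [[0,0,0],[72.8,0,-328.5],0]
    - [[0,0,0],[72.8,0,-328.5],0]
    - [[0,0,0],[72.8,0,-328.5],0]
    - [[0,0,0],[72.8,0,-328.5],0]
    - [[0,0,0],[72.8,0,-328.5],0]
    - [[0,0,0],[72.8,0,-328.5],0]
    - [[0,0,0],[72.8,0,-328.5],0]
    - [[0,0,0],[72.8,0,-328.5],0]
    - [[0,0,0],[72.8,0,-328.5],0]
    - [[0,0,0],[72.8,0,-328.5],0]

```text
time_s: 1.82
ee_pos: [498.4, -140.1, 403.9]
ee_rot: [-90.0, 0.1, 12.2]
force: [-0.4, -0.3, -0.3]
gripper_width: 91.4
```

```bash
python3 - <<'E'
from h import *
goal([497.7,-140.3,404],12.4)
a=grab('wrist'); save('w1',a)
w=pts(a); f=a['frame']; h=cv2.cvtColor(f,cv2.COLOR_BGR2HSV)
o=(h[...,0]<16)&(h[...,1]>150)&(h[...,2]>90); Q=w[o]; Q=Q[~np.isnan(Q[:,0])&(Q[:,2]>146)&(Q[:,2]<162)]
print(len(Q),cv2.minAreaRect(Q[:,:2].astype(np.float32)),np.median(Q[:,2]))
goal([497.7,-140.3,307],12.4)
E
```

```text
t 1.82 pos [ 498.4 -140.1  403.9] rot [-8.996e+01  6.000e-02  1.219e+01] F [-0.39 -0.27 -0.29] w 91.4
turn [-0.0007 -0.0036 -0.001 ] shift [-0.74 -0.06 -0.03]
755 ((494.72845458984375, -142.52682495117188), (11.444178581237793, 38.945491790771484), 12.333414077758789) 155.22391369571827
t 1.87 pos [ 497.8 -138.7  404. ] rot [-8.992e+01  8.000e-02  1.229e+01] F [ 0.05 -1.   -0.84] w 91.2
turn [-0.0015 -0.0019 -0.0014] shift [-0.26 97.04 -1.74]
```

View pics/w1.png

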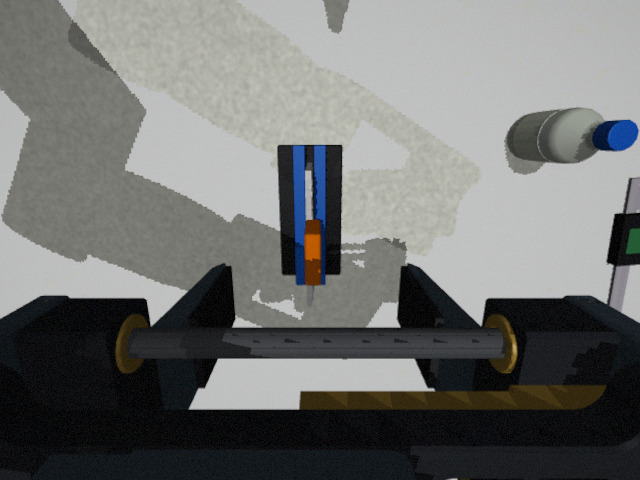

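Call:
carry_out:
  increments:
    - [[0,0,0],[-2,25,-2.5],0]
    - [[0,0,0],[-2,50,-2.5],0]
    - [[0,0,0],[-2,70,-2.5],0]
    - [[0,0,0],[-2,85,-2.5],0]
    - [[0,0,0],[-2,93,-2.5],0]
    - [[0,0,0],[-2,97,-2.5],0]
    - [[0,0,0],[-2,97,-2.5],0]
    - [[0,0,0],[-2,97,-2.5],0.5]
    - [[0,0,0],[-2,97,-2.5],0.6]
    - [[0,0,0],[-2,97,-2.5],0.7]
  force: 5

```text
time_s: 2.7
ee_pos: [496.7, -141.0, 308.7]
ee_rot: [-90.0, -0.1, 12.4]
force: [-0.4, 0.6, 0.2]
gripper_width: 74.0
```

Call:
carry_out:
  increments:
    - [[0,0,0],[0,0,0],0.8]
    - [[0,0,0],[0,0,0],0.9]
    - [[0,0,0],[0,0,0],1]
    - [[0,0,0],[0,0,0],1]
    - [[0,0,0],[0,0,0],1]
    - [[0,0,0],[0,0,0],1]
    - [[0,0,0],[0,0,0],1]
    - [[0,0,0],[0,0,0],1]

```text
time_s: 3.37
ee_pos: [496.4, -141.0, 307.7]
ee_rot: [-90.0, 0.0, 12.4]
force: [0.9, -0.7, -0.7]
gripper_width: 20.8
```

```bash
python3 -c "
from h import *
goal([496.2,-141.5,307],12.4)"
```

```text
t 3.37 pos [ 496.4 -141.   307.7] rot [-89.99   0.    12.4 ] F [ 0.95 -0.72 -0.68] w 20.8
turn [-0.0001 -0.     -0.    ] shift [-0.33  0.68 -0.41]
```

Call:
carry_out:
  increments:
    - [[0,0,0],[0,0,0],1]
    - [[0,0,0],[0,0,0],1]
    - [[0,0,0],[0,0,0],1]
    - [[0,0,0],[0,0,0],1]
    - [[0,0,0],[0,0,0],1]

```text
time_s: 3.78
ee_pos: [496.2, -141.1, 307.7]
ee_rot: [-90.0, 0.0, 12.4]
force: [-0.9, -1.1, 1.0]
gripper_width: 12.5
```

Call:
carry_out:
  increments:
    - [[0,0,0],[0,0,0],1]
    - [[0,0,0],[0,0,0],1]
    - [[0,0,0],[0,-8,0],1]
    - [[0,0,0],[0,-20,0],1]
    - [[0,0,0],[0,-35,0],1]
    - [[0,0,0],[0,-52,0],1]
    - [[0,0,0],[0,-70,0],1]
    - [[0,0,0],[0,-90,0],1]
    - [[0,0,0],[0,-100,0],1]
    - [[0,0,0],[0,-100,0],1]
  force: 40

```text
time_s: 4.62
ee_pos: [497.0, -141.1, 410.2]
ee_rot: [-90.1, -0.3, 12.4]
force: [0.9, -0.4, -3.4]
gripper_width: 11.8
```

```bash
python3 - <<'E'
from h import *
goal([496,-141,407],12.4)
a=grab('scene'); save('s2',a); w=pts(a)
cv2.imwrite('pics/s2c.png',cv2.resize(a['frame'][80:230,220:400],None,fx=4,fy=4,interpolation=2))
E
```

```text
t 4.62 pos [ 497.  -141.1  410.2] rot [-90.14  -0.3   12.39] F [ 0.95 -0.44 -3.36] w 11.8
turn [ 0.0024 -0.0001  0.0053] shift [-0.97  3.15  0.3 ]
```

View pics/s2c.png

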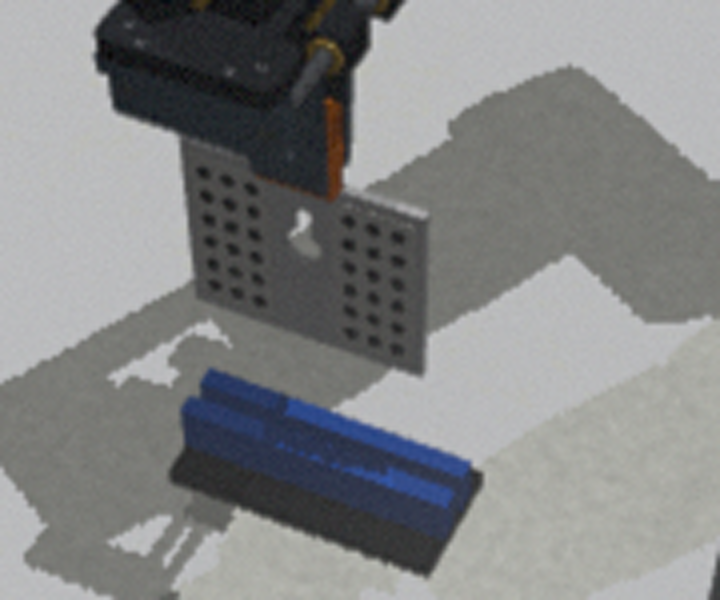

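Plate lifted clear, with the handle gripped and the keyhole at about (296,140) in the full image. Next I move to a hover 40 mm in front of the board.

```bash
python3 -c "
from h import *
goal([523.6,167.5,400],-4.7)"
```

```text
t 4.67 pos [ 496.6 -141.   408.4] rot [-90.05  -0.13  12.4 ] F [-0.36 -0.5  -3.72] w 11.8
turn [0.0005 0.2984 0.0025] shift [ 92.57   8.4  295.48]
```

Call:
carry_out:
  increments:
    - [[0,0.06,0],[5,1,16],1]
    - [[0,0.14,0],[15,3,48],1]
    - [[0,0.24,0],[27,5,88],1]
    - [[0,0.2984,0],[40,6,128],1]
    - [[0,0.2984,0],[52,7,168],1]
    - [[0,0.2984,0],[65,8,208],1]
    - [[0,0.2984,0],[77,8,246],1]
    - [[0,0.2984,0],[87,8,276],1]
    - [[0,0.2984,0],[91,8,290],1]
    - [[0,0.2984,0],[92.5,8,295.5],1]

```text
time_s: 5.5
ee_pos: [523.1, 170.0, 397.8]
ee_rot: [-90.0, 0.2, -4.5]
force: [-0.2, -0.4, -2.6]
gripper_width: 11.8
```

Call:
carry_out:
  increments:
    - [[0,0,0],[0,15,0],1]
    - [[0,0,0],[0,30,0],1]
    - [[0,0,0],[0,40,0],1]
    - [[0,0,0],[0,42,0],1]
    - [[0,0,0],[0,42,0],1]
    - [[0,0,0],[0,42,0],1]
    - [[0,0,0],[0,42,0],1]

```text
time_s: 6.08
ee_pos: [523.6, 167.2, 358.6]
ee_rot: [-90.0, -0.1, -4.7]
force: [1.3, -0.1, -3.1]
gripper_width: 11.6
```

```bash
python3 - <<'E'
from h import *
goal([523.6,167.5,357.7],-4.7)
a=grab('scene'); save('s3',a)
cv2.imwrite('pics/s3c.png',cv2.resize(a['frame'][180:310,380:530],None,fx=5,fy=5,interpolation=2)[:600,:800])
b=grab('wrist'); save('w3',b); b=grab('top'); save('t3',b)
E
```

```text
t 6.08 pos [523.6 167.2 358.6] rot [-89.96  -0.09  -4.73] F [ 1.25 -0.09 -3.07] w 11.6
turn [-0.0007 -0.0005  0.0016] shift [-0.07  0.87  0.34]
```

View pics/s3c.png

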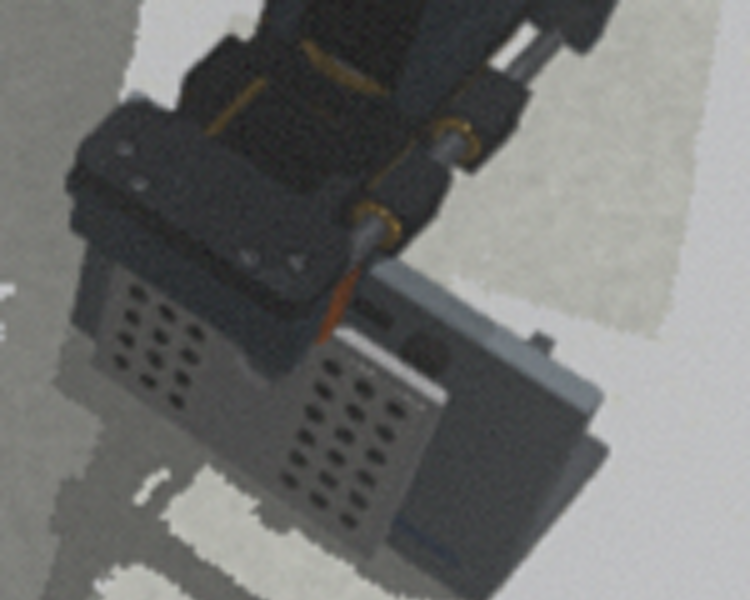

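```bash
cat > q.py <<'E'
from m import *
def ray(u,v,K,T,nrm,off):
    d=T[:3,:3]@np.array([(u-K[0,2])/K[0,0],(v-K[1,2])/K[1,1],1]); o=T[:3,3]; N=np.array([*nrm,0])
    return o+d*((off-N@o)/(N@d))
print('-----')
y=np.radians(-4.7); n=np.array([np.cos(y),np.sin(y)]); t=np.array([-n[1],n[0]])
P=poly([(404,207),(494,262),(476,292),(398,243)],w); P=P[(P[:,2]>5)&(P[:,2]<130)]; print('face off',np.nanmedian(P[:,:2]@n))
fo=np.nanmedian(P[:,:2]@n)
p=ray(380+255/4,190+205/4,K,T,n,fo+13); print('screw scene',p.round(1),'t',(p[:2]@t).round(1))
h=cv2.cvtColor(f,cv2.COLOR_BGR2HSV); g=(h[...,0]>8)&(h[...,0]<30)&(h[...,1]>90); g[:228]=0;g[252:]=0;g[:,:430]=0;g[:,460:]=0
v,u=np.nonzero(g); print('gold px',u.mean(),v.mean(),len(u)); p=ray(u.mean(),v.mean(),K,T,n,fo+12); print(p.round(1),(p[:2]@t).round(1))
for c in [(107,35),(480,275),(387,440),(62,215)]:
    p=ray(380+c[0]/4,190+c[1]/4,K,T,n,fo); print('board corner',p.round(1),'t',(p[:2]@t).round(1))
w3,f3,K3,T3=L('s3')
P=poly([(404,240),(420,252),(400,255),(452,286),(465,262),(445,250)],w3); P=P[~np.isnan(P[:,0])]
k=P[:,:2]@n; P=P[(k>fo+25)&(k<fo+65)]; rep('plate',P); po=np.median(P[:,:2]@n)
for c in [(447,397),(378,560),(92,365)]:
    p=ray(380+c[0]/5,180+c[1]/5,K3,T3,n,po); print('plate corner',p.round(1),'t',(p[:2]@t).round(1))
k=w3[...,:2]@n; m=(abs(k-po)<4)&(w3[...,2]>50)&(w3[...,2]<155); a=(w3[...,:2]@t)[m]; 
zz=w3[...,2][m]; lo=zz<95; print('t',np.percentile(a,[1,99]).round(1),np.percentile(a[lo],[1,99]).round(1),'z',np.percentile(zz,[0.5,99.5]))
print('po-fo',po-fo,'tcp t',np.array([523.6,167.2])@t,'tcp n',np.array([523.6,167.2])@n)
# top
wt3,ft3,_,_=L('t3')
P=wt[300:325,155:285].reshape(-1,3);P=P[(P[:,2]>130)];a=P[:,:2]@n;b=P[:,:2]@t;print('top board n',np.percentile(a,[2,98]),'t',np.percentile(b,[.5,99.5]))
P=wt3[270:330,155:300].reshape(-1,3);P=P[(P[:,2]>140)&(P[:,2]<172)];a=P[:,:2]@n;b=P[:,:2]@t;print('top plate n',np.percentile(a,[2,50,98]),'t',np.percentile(b,[.5,99.5]),len(P))
w3,f3,K3,T3=L('w3'); 
k=w3[...,:2]@n; m=(w3[...,2]>152)&(w3[...,2]<170)&(k>fo+30)&(k<fo+60); P=w3[m]; print('wrist plate top',len(P),np.percentile(P[:,:2]@n,[2,98]),np.percentile(P[:,:2]@t,[.5,99.5]),np.median(P[:,2]))
m=(w3[...,2]>130)&(w3[...,2]<140)&(k<fo+6); P=w3[m]; print('wrist board top',len(P),np.percentile(P[:,:2]@n,[2,98]),np.percentile(P[:,:2]@t,[.5,99.5]))
cv2.imwrite('pics/w3.png',f3)
E
python3 q.py | sed '1,/-----/d'
```

```text
face off 462.20307076159014
screw scene [490.9 171.9 120.8] t 211.5
gold px 443.95454545454544 239.63636363636363 22
[489.9 171.  123.6] 210.6
board corner [470.5  81.5 146.3] t 119.7
board corner [485.5 264.2 147.5] t 303.1
board corner [485.4 263.5   8.2] t 302.4
board corner [470.3  79.4   6.7] t 117.7
plate n [ 0.996 -0.085] yaw -4.9 off 508.3 t range [163.4 230.7 267.1] z [ 60.7 153.1] 1239
plate corner [529.5 228.3 165.8] t 270.9
plate corner [529.7 230.1  64.6] t 272.8
plate corner [519.7 109.1  61. ] t 151.3
t [150.7 584.9] [150. 593.] z [ 50.19963262 153.62367734]
po-fo 46.839758298734125 tcp t 209.54077419466515 tcp n 508.1392170949811
top board n [451.43324557 463.03931819] t [112.61011579 300.30673901]
top plate n [504.40325354 507.1384024  512.09477959] t [132.70594452 192.78442565] 110
wrist plate top 1026 [501.18973535 512.31480059] [148.13038193 267.57625548] 161.28786553686058
wrist board top 3707 [448.39252182 459.88926912] [190.55683102 299.67548785]
```

View pics/w3.png

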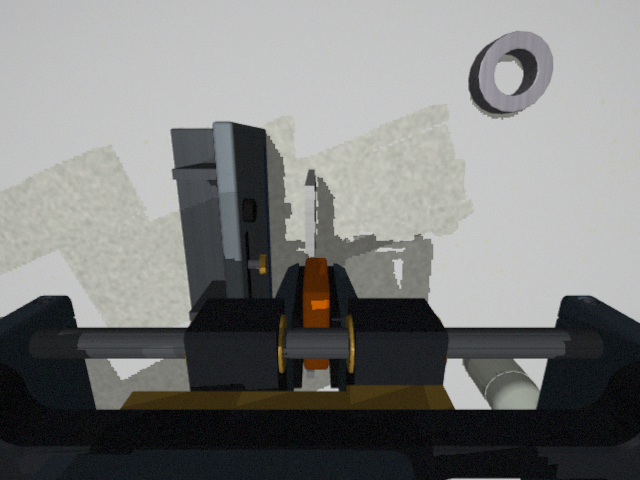

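The wrist view shows the brass head at (264,264), the board left of it, and the plate edge-on at x≈310. I'll take the relative offset from this view.

```bash
cat > r.py <<'E'
from q import *
print('=====')
def ana(nm):
    w3,f3,K3,T3=L(nm); h=cv2.cvtColor(f3,cv2.COLOR_BGR2HSV)
    g=(h[...,0]>8)&(h[...,0]<30)&(h[...,1]>120)&(h[...,2]>60); k=w3[...,:2]@n; tt=w3[...,:2]@t
    m=g&(w3[...,2]>100)&(w3[...,2]<135)&(k<fo+25)&(k>fo); v,u=np.nonzero(m); P=w3[m]
    print('gold',len(u),'u',u.min(),u.max(),'v',v.min(),v.max(),'n',np.percentile(k[m],[5,50,95]).round(1),'t',np.percentile(tt[m],[2,50,98]).round(1),'z',np.percentile(P[:,2],[2,98]).round(1))
    for uu,vv in [(u.mean(),v.min()-.5),(u.mean(),v.max()+.5),(u.mean(),v.mean())]:
        N=T3[:3,:3]@np.array([(uu-K3[0,2])/K3[0,0],(vv-K3[1,2])/K3[1,1],1]); o=T3[:3,3]
        for z in (118,125): p=o+N*(z-o[2])/N[2]; print('  z',z,'t',(p[:2]@t).round(1),'n',(p[:2]@n).round(1))
    e=f3[..., :]; return w3,f3
w3,f3=ana('w3')
k=w3[...,:2]@n; tt=w3[...,:2]@t
m=(abs(w3[...,2]-161)<4)&(k>fo+30)&(k<fo+60)
for r in range(165,285,10): print(r,np.round(np.percentile(k[r][m[r]],[5,95]),1) if m[r].sum()>2 else '',np.round(tt[r][m[r]].mean(),1) if m[r].sum()>2 else '')
m2=(w3[...,2]>130)&(w3[...,2]<142)&(k<fo+6)
print('boardtop t',np.percentile(tt[m2],[.2,99.8]),'n by t',[(T0,np.percentile(k[m2&(abs(tt-T0)<5)],[3,97]).round(1)) for T0 in (220,250,290)],'z',np.median(w3[...,2][m2]))
h=cv2.cvtColor(f3,cv2.COLOR_BGR2HSV);o=(h[...,0]<16)&(h[...,1]>150)&(w3[...,2]>200)&(w3[...,2]<212);print('handle top',o.sum(),np.percentile(k[o],[2,98]),np.percentile(tt[o],[2,98]),np.median(w3[...,2][o]))
cv2.imwrite('pics/w3c.png',cv2.resize(f3[110:310,190:350],None,fx=3,fy=3,interpolation=2))
E
python3 r.py | sed '1,/=====/d'
```

```text
gold 126 u 259 266 v 255 273 n [469.1 471.2 472.8] t [202.6 209.9 214.5] z [118.9 126.5]
  z 118 t 214.4 n 470.5
  z 125 t 216.8 n 471.6
  z 118 t 200.2 n 469.8
  z 125 t 203.1 n 471.0
  z 118 t 207.3 n 470.2
  z 125 t 209.9 n 471.3
165  
175  
185 [501.9 505.7] 267.6
195 [501.9 505.7] 262.5
205 [501.8 505.7] 257.1
215 [501.8 505.7] 251.7
225 [501.7 505.6] 246.2
235 [501.7 505.6] 240.4
245 [501.6 505.6] 234.8
255 [501.6 505.6] 228.9
265  
275  
boardtop t [190.271722   300.09006603] n by t [(220, array([448.6, 459.8])), (250, array([448.6, 459.9])), (290, array([448.6, 459.9]))] z 136.1703254150567
handle top 1362 [501.54670353 513.08660617] [189.54575298 227.73796711] 206.02248388504532
```

View pics/w3c.png

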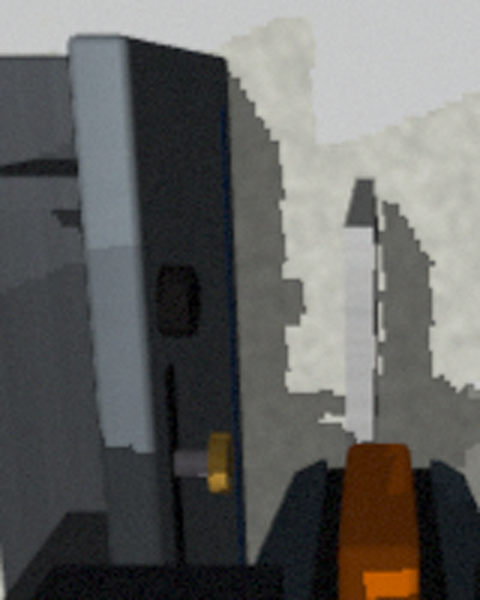

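The wrist view agrees with the others: screw at t≈207.3, plate centre ≈208, plate z≈61 and gap ≈41 mm. I'll shift −0.5 sideways and 1 mm down, then advance to about 15 mm from the board.

Call:
carry_out:
  increments:
    - [[0,0,0],[0,0.5,-0.5],1]
    - [[0,0,0],[-4,0.5,-0.5],1]
    - [[0,0,0],[-10,0.5,-0.5],1]
    - [[0,0,0],[-16,0.5,-0.5],1]
    - [[0,0,0],[-20,0.5,-0.5],1]
    - [[0,0,0],[-23,0.5,-0.5],1]
    - [[0,0,0],[-25,0.5,-0.5],1]
    - [[0,0,0],[-25,0.5,-0.5],1]
    - [[0,0,0],[-25,0.5,-0.5],1]
    - [[0,0,0],[-25,0.5,-0.5],1]
  force: 60

```text
time_s: 7.07
ee_pos: [498.5, 169.0, 357.3]
ee_rot: [-90.0, -0.0, -4.7]
force: [-0.3, -0.6, -3.7]
gripper_width: 11.9
```

```bash
cat > r2.py <<'E'
from r import *
import sys
from h import *
print('#####'); nm=sys.argv[1]; goal([0,0,0],-4.7)
s=env.state(); print('tcp n,t,z',s['ee_pos'][:2]@n,s['ee_pos'][:2]@t,s['ee_pos'][2],'Fn,Ft,Fz',s['force'][:2]@n,s['force'][:2]@t,s['force'][2],'tau',s['torque'])
b=grab('wrist'); save(nm,b); w3,f3=ana(nm); k=w3[...,:2]@n; tt=w3[...,:2]@t
zp=s['ee_pos'][2]-197.7; pb=s['ee_pos'][:2]@n-6.6
m=(abs(w3[...,2]-zp)<4)&(abs(k-pb-2.5)<7); r=np.nonzero(m.sum(1)>2)[0]
print('plate rows',r.min(),r.max(),'n',np.percentile(k[m],[3,97]).round(1),'t',np.percentile(tt[m],[.2,99.8]).round(1),'z',np.median(w3[...,2][m]).round(1),m.sum())
m2=(abs(w3[...,2]-136)<3)&(k<461.5)&(k>440); print('board n',np.percentile(k[m2],[3,97]).round(1),'t',np.percentile(tt[m2],99.8).round(1))
cv2.imwrite('pics/'+nm+'c.png',cv2.resize(f3[110:310,190:350],None,fx=3,fy=3,interpolation=2))
E
python3 r2.py w4 | sed '1,/#####/d'
```

```text
t 7.07 pos [498.5 169.  357.3] rot [-8.999e+01 -2.000e-02 -4.700e+00] F [-0.27 -0.6  -3.71] w 11.9
turn [-0.0002  0.      0.0004] shift [-483.16  357.06 -209.34]
tcp n,t,z 483.0090423633859 209.29061444719073 357.3058299176843 Fn,Ft,Fz -0.2181384051653319 -0.6170440655150241 -3.7125471650836968 tau [-0.03930989  0.05792029 -0.00738484]
gold 57 u 297 302 v 255 265 n [469.4 471.3 472.7] t [209.4 212.6 214.5] z [118.9 126. ]
  z 118 t 214.3 n 471.0
  z 125 t 216.8 n 471.4
  z 118 t 206.3 n 470.9
  z 125 t 208.9 n 471.3
  z 118 t 210.5 n 471.0
  z 125 t 213.0 n 471.3
plate rows 185 378 n [476.  480.5] t [147.2 267.2] z 160.0 781
board n [448.4 459.6] t 300.1
```

View pics/w4c.png

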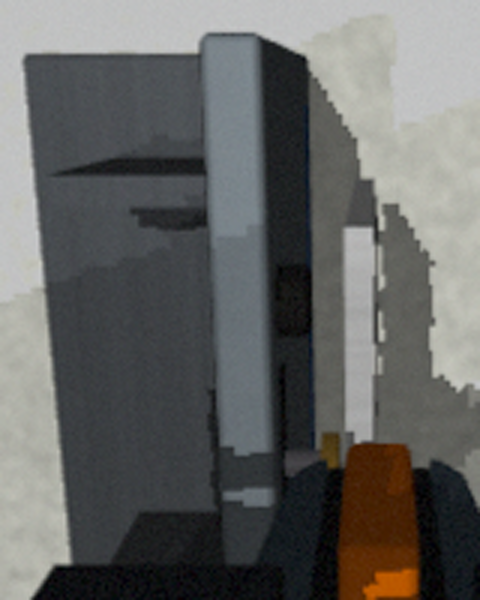

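Plate centre 207.2 against screw 207.3, plate z 60 and gap ≈16 mm. Everything lines up, so I creep in.

Call:
carry_out:
  increments:
    - [[0,0,0],[-1,0,0],1]
    - [[0,0,0],[-2,0,0],1]
    - [[0,0,0],[-3,0,0],1]
    - [[0,0,0],[-4,0,0],1]
    - [[0,0,0],[-4.5,0,0],1]
    - [[0,0,0],[-5,0,0],1]
    - [[0,0,0],[-5,0,0],1]

```text
time_s: 7.7
ee_pos: [493.3, 169.4, 357.3]
ee_rot: [-90.0, 0.0, -4.7]
force: [-0.9, 0.3, -2.2]
gripper_width: 12.0
```

Call:
carry_out:
  increments:
    - [[0,0,0],[-0.5,0,0],1]
    - [[0,0,0],[-1,0,0],1]
    - [[0,0,0],[-1.5,0,0],1]
    - [[0,0,0],[-2,0,0],1]
    - [[0,0,0],[-2,0,0],1]
    - [[0,0,0],[-2,0,0],1]

```text
time_s: 8.2
ee_pos: [491.4, 169.6, 357.3]
ee_rot: [-90.0, -0.0, -4.7]
force: [0.7, -0.1, -3.5]
gripper_width: 11.7
```

Call:
carry_out:
  increments:
    - [[0,0,0],[-0.5,0,0],1]
    - [[0,0,0],[-1,0,0],1]
    - [[0,0,0],[-1.5,0,0],1]
    - [[0,0,0],[-2,0,0],1]
    - [[0,0,0],[-2.5,0,0],1]
    - [[0,0,0],[-3,0,0],1]
    - [[0,0,0],[-3,0,0],1]
    - [[0,0,0],[-3,0,0],1]

```text
time_s: 8.87
ee_pos: [488.7, 169.8, 357.4]
ee_rot: [-90.0, -0.1, -4.7]
force: [3.3, -0.6, -3.9]
gripper_width: 11.9
```

Call:
carry_out:
  increments:
    - [[0,0,0],[-0.5,0,0],1]
    - [[0,0,0],[-1,0,0],1]
    - [[0,0,0],[-1.5,0,0],1]
    - [[0,0,0],[-1.5,0,0],1]
    - [[0,0,0],[-1.5,0,0],1]

```text
time_s: 9.28
ee_pos: [487.1, 169.9, 357.3]
ee_rot: [-90.0, -0.1, -4.7]
force: [4.4, -1.1, -5.0]
gripper_width: 11.9
```

Forces of 3.3 then 4.4 N match the buffer springs at gaps of about 6.2 then 4.7 mm. I press to about 2.5 mm.

Call:
carry_out:
  increments:
    - [[0,0,0],[-0.5,0,0],1]
    - [[0,0,0],[-1,0,0],1]
    - [[0,0,0],[-1.5,0,0],1]
    - [[0,0,0],[-2,0,0],1]
    - [[0,0,0],[-2.2,0,0],1]
    - [[0,0,0],[-2.2,0,0],1]
    - [[0,0,0],[-2.2,0,0],1]

```text
time_s: 9.87
ee_pos: [485.1, 170.1, 357.4]
ee_rot: [-90.0, -0.1, -4.7]
force: [6.2, -1.1, -6.7]
gripper_width: 12.0
```

```bash
python3 r2.py w5 | sed '1,/#####/d'
```

```text
t 9.87 pos [485.1 170.1 357.4] rot [-89.99  -0.1   -4.69] F [ 6.17 -1.11 -6.7 ] w 12.0
turn [-0.0002  0.0002  0.0018] shift [-470.18  356.49 -209.24]
tcp n,t,z 469.5049197566504 209.26821488571153 357.35724413076946 Fn,Ft,Fz 6.239698777089343 -0.6018875242386499 -6.695501496304292 tau [-0.31332649 -1.2876437   0.01154325]
gold 15 u 317 321 v 255 257 n [469.6 471.  472.3] t [213.6 214.  214.6] z [118.2 122. ]
  z 118 t 214.3 n 471.0
  z 125 t 216.7 n 470.9
  z 118 t 212.1 n 471.0
  z 125 t 214.6 n 470.9
  z 118 t 213.2 n 471.0
  z 125 t 215.6 n 470.9
plate rows 185 378 n [462.8 467.3] t [147.1 267.1] z 160.0 773
board n [448.3 459.5] t 300.1
```

Call:
carry_out:
  increments:
    - [[0,0,0],[0,1,0],1]
    - [[0,0,0],[0,2,0],1]
    - [[0,0,0],[0,3,0],1]
    - [[0,0,0],[0,4,0],1]
    - [[0,0,0],[0,5,0],1]
    - [[0,0,0],[0,5,0],1]

```text
time_s: 10.42
ee_pos: [485.3, 170.4, 353.4]
ee_rot: [-89.9, -0.2, -4.7]
force: [5.1, -1.5, -0.0]
gripper_width: 11.6
```

Call:
carry_out:
  increments:
    - [[0,0,0],[0,1,0],1]
    - [[0,0,0],[0,2,0],1]
    - [[0,0,0],[0,3,0],1]
    - [[0,0,0],[0,4,0],1]
    - [[0,0,0],[0,5,0],1]
    - [[0,0,0],[0,5,0],1]

```text
time_s: 10.92
ee_pos: [485.3, 170.4, 348.5]
ee_rot: [-89.9, -0.2, -4.7]
force: [5.8, 0.1, -0.1]
gripper_width: 11.7
```

Call:
carry_out:
  increments:
    - [[0,0,0],[0,1,0],1]
    - [[0,0,0],[0,2,0],1]
    - [[0,0,0],[0,3,0],1]
    - [[0,0,0],[0,4,0],1]
    - [[0,0,0],[0,5,0],1]
    - [[0,0,0],[0,6,0],1]
    - [[0,0,0],[0,7,0],1]
    - [[0,0,0],[0,8,0],1]
    - [[0,0,0],[0,8,0],1]

```text
time_s: 11.67
ee_pos: [485.4, 170.4, 340.5]
ee_rot: [-89.9, -0.2, -4.7]
force: [4.6, 0.2, -0.6]
gripper_width: 11.7
```

Call:
carry_out:
  increments:
    - [[0,0,0],[0,0.5,0],1]
    - [[0,0,0],[0,1,0],1]
    - [[0,0,0],[0,1.5,0],1]
    - [[0,0,0],[0,1.5,0],1]

```text
time_s: 12.0
ee_pos: [485.4, 170.4, 339.1]
ee_rot: [-89.9, -0.2, -4.7]
force: [4.8, -0.2, -0.5]
gripper_width: 11.6
```

Call:
carry_out:
  increments:
    - [[0,0,0],[0,0.4,0],1]
    - [[0,0,0],[0,0.8,0],1]
    - [[0,0,0],[0,1.2,0],1]
    - [[0,0,0],[0,1.2,0],1]

```text
time_s: 12.33
ee_pos: [485.4, 170.4, 337.9]
ee_rot: [-89.9, -0.2, -4.7]
force: [5.8, -0.3, 0.2]
gripper_width: 11.8
```

Call:
carry_out:
  increments:
    - [[0,0,0],[0,0.3,0],1]
    - [[0,0,0],[0,0.6,0],1]
    - [[0,0,0],[0,0.6,0],1]

```text
time_s: 12.58
ee_pos: [485.4, 170.4, 337.5]
ee_rot: [-89.9, -0.2, -4.7]
force: [6.0, -0.4, 3.1]
gripper_width: 11.7
```

Home contact felt (Fz up ~3 N at plate z ≈ 40). I ease the press, look from the wrist, then release.

Call:
carry_out:
  increments:
    - [[0,0,0],[0.5,0,0],1]
    - [[0,0,0],[1,0,0],1]
    - [[0,0,0],[1.4,0,0],1]
    - [[0,0,0],[1.4,0,0],1]
    - [[0,0,0],[1.4,0,0],1]
  force: 20

```text
time_s: 13.0
ee_pos: [486.2, 170.4, 337.3]
ee_rot: [-89.9, -0.1, -4.7]
force: [3.4, 0.6, 6.6]
gripper_width: 12.3
```

```bash
python3 r2.py w6 | sed '1,/#####/d' | grep -v '  z'
```

```text
t 13.0 pos [486.2 170.4 337.3] rot [-8.99e+01 -7.00e-02 -4.72e+00] F [3.44 0.59 6.57] w 12.3
turn [-0.0018 -0.0003  0.0012] shift [-470.92  336.34 -210.37]
tcp n,t,z 470.588651638433 209.6217240724593 337.27014393119885 Fn,Ft,Fz 3.381561200937988 0.8685026644403069 6.569380539201138 tau [ 0.00933006 -0.57586856  0.0262226 ]Traceback (most recent call last):
  File "r2.py", line 6, in <module>
    b=grab('wrist'); save(nm,b); w3,f3=ana(nm); k=w3[...,:2]@n; tt=w3[...,:2]@t
                                       ~~~^^^^
  File "r.py", line 7, in ana
    print('gold',len(u),'u',u.min(),u.max(),'v',v.min(),v.max(),'n',np.percentile(k[m],[5,50,95]).round(1),'t',np.percentile(tt[m],[2,50,98]).round(1),'z',np.percentile(P[:,2],[2,98]).round(1))
                            ~~~~~^^
    return umr_minimum(a, axis, None, out, keepdims, initial, where)
ValueError: zero-size array to reduction operation minimum which has no identity
```

Call:
carry_out:
  increments:
    - [[0,0,0],[0,0,0],0.8]
    - [[0,0,0],[0,0,0],0.7]
    - [[0,0,0],[0,0,0],0.6]
    - [[0,0,0],[0,0,0],0.6]
    - [[0,0,0],[0,0,0],0.6]
    - [[0,0,0],[0,0,0],0.6]
    - [[0,0,0],[0,0,0],0.6]
    - [[0,0,0],[0,0,0],0.6]
    - [[0,0,0],[0,0,0],0.6]
    - [[0,0,0],[0,0,0],0.6]

```text
time_s: 13.88
ee_pos: [486.1, 170.0, 335.9]
ee_rot: [-90.0, 0.0, -4.7]
force: [-0.6, -0.1, 0.1]
gripper_width: 36.5
```

Call:
carry_out:
  increments:
    - [[0,0,0],[0,-8,0],0.6]
    - [[0,0,0],[0,-20,0],0.6]
    - [[0,0,0],[0,-36,0],0.6]
    - [[0,0,0],[0,-54,0],0.6]
    - [[0,0,0],[0,-72,0],0.6]
    - [[0,0,0],[0,-90,0],0.6]
    - [[0,0,0],[0,-105,0],0.6]
    - [[0,0,0],[0,-110,0],0.6]
    - [[0,0,0],[0,-110,0],0.6]

```text
time_s: 14.63
ee_pos: [486.2, 170.0, 447.7]
ee_rot: [-89.9, -0.2, -4.7]
force: [-0.2, -0.1, 0.1]
gripper_width: 36.7
```

```bash
cat > z.py <<'E'
from q import *
from h import *
print('#####'); goal([0,0,0],-4.7)
b=grab('wrist'); save('w7',b); w3=pts(b); k=w3[...,:2]@n; tt=w3[...,:2]@t
m=(abs(w3[...,2]-140)<2.2)&(k>461)&(k<475); print('plate top n',np.percentile(k[m],[3,97]),'t',np.percentile(tt[m],[.5,99.5]),'z',np.median(w3[...,2][m]),m.sum())
for a,c in((150,180),(235,265)):
    q=m&(tt>a)&(tt<c); print(a,np.median(k[q]) if q.any() else None)
m2=(abs(w3[...,2]-136)<1.8)&(k<459.9)&(k>440); print('board n',np.percentile(k[m2],[3,97]),'z',np.median(w3[...,2][m2]))
h=cv2.cvtColor(b['frame'],cv2.COLOR_BGR2HSV);o=(h[...,0]<16)&(h[...,1]>150)&(abs(w3[...,2]-185)<4)
print('handle top',o.sum(),np.percentile(k[o],[2,98]),np.percentile(tt[o],[2,98]),np.median(w3[...,2][o]))
a=grab('scene'); save('s7',a); cv2.imwrite('pics/s7c.png',cv2.resize(a['frame'][180:310,380:530],None,fx=4,fy=4,interpolation=2))
E
python3 z.py | sed '1,/#####/d'
```

```text
t 14.63 pos [486.2 170.  447.7] rot [-89.91  -0.19  -4.7 ] F [-0.24 -0.1   0.12] w 36.7
turn [-0.0015 -0.      0.0033] shift [-472.1   445.82 -209.94]
plate top n [463.81747269 468.20869361] t [148.26189649 267.48231126] z 140.0243676287821 405
150 466.07189420193924
235 465.6865452673032
board n [448.2094543  459.26331373] z 136.27794283004258
handle top 736 [464.40994205 475.12496626] [189.88227436 227.29000782] 184.8216623284145
```

View pics/s7c.png

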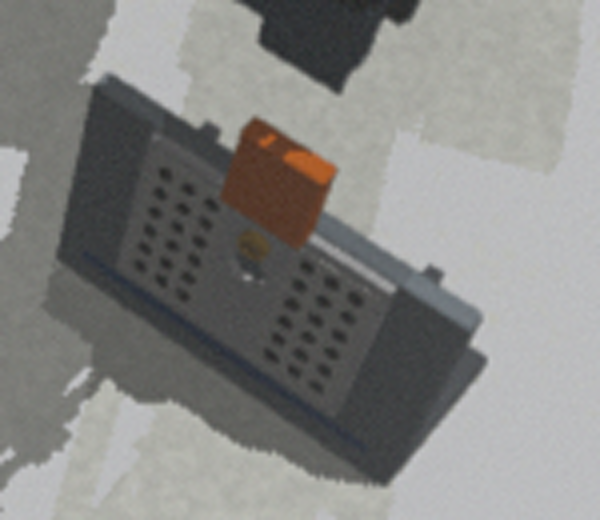

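The plate hangs on the screw: the head sits at the top of the slot with the empty entry below it, top edge at z 140.0 (origin 40), back ≈4 mm from the face, and the gripper clear above. Handing in.

```bash
python3 -c "
from h import *
print(env.job_done())"
```

```text
the job is handed in; nothing more can be done
None
```

The plate hangs fully home on the screw, dots facing out and released. I handed the job in at about 14.7 s; the hand-in gives no verdict.

- **What I did:** I took the plate out of the rack by its handle and lined it up with the screw to within about 0.5 mm using the wrist camera. I pressed it in to about 2.7 mm from the board, pulled it down 20 mm until it stopped, eased off and let go. The contact forces I read at the wrist stayed under about 8 N.
- **Last checks:**
  - **Height:** the plate's top edge is at 140.0 mm, so its origin is at about 40 mm.
  - **Distance from board:** the back is about 4 mm from the face.
  - **Parallel to the board:** yaw is within about 0.5°.
  - **Sideways:** the plate is about 3 mm off the board's middle.
  - **Gripper:** it is clear above the handle, with about 0 N on the wrist.
- **Disagreements:** the scene camera read heights about 3–7 mm too high near the board and placed things about 3 mm off sideways from the wrist camera. I relied on the wrist camera, which agreed with the buffer forces I felt. One wrist check script failed just before release because the screw was hidden by then.
- **Not re-measured:** I did not check the bottle, ring gauge and workpiece at the end, but the arm never went near them.

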